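# Bed the fitting radius leaves on the clamped blank

## Robot

A 6-joint arm with a two-finger parallel gripper is mounted at the origin on the work surface. World frame = base frame: x ahead of the robot, y to its left, z up, the work surface at z = 0. Lengths are in mm, angles in rad, forces in N, time in s.
With the tool pointing down it reaches from about 300 to 775 mm from the base axis. Payload 14.6 kg.
Tool frame: the origin (TCP) lies on the mounting face of the last link; the fingertips stand 199 mm ahead of it and the grasp point (between the pads) lies 180 mm ahead of it; z points along the fingers, y is the line along which they close (so a half turn about z gives the same grasp; the last joint's range is limited). The gripper opens to 94 mm and grips with 3 to 60 N. Pads are 16 mm wide; open, the fingers measure 119 mm over their backs; the gripper's body (75 mm by 177 mm) begins 78 mm behind the grasp point.
Start: joints at [-1.38, 0.3, 1.521, -0, 1.321, -0.067], TCP at [140.218, -531.817, 404.646] pointing down, gripper open.
Joint ranges: [-3.03, 3.03], [-0.79, 2.21], [0.23, 2.52], [-1.04, 4.18], [0, 3.07], [-2.55, 2.55]. Speed limits (rad/s): [2.22, 2.22, 2.57, 3.14, 3.14, 3.14].

## Interface

Orientations are given as [roll, pitch, yaw] about the fixed x, y, z axes, in that order (R = Rz(yaw) Ry(pitch) Rx(roll)).
In Python, from cell import manip gives the robot as it stands. The module is installed in compiled form; this text tells all that it offers.
- The arm moves only by the shell command python3 -m creep 'ROWS' [FORCE]. ROWS is a JSON object of lists of equal length, an entry for each row: "slide": the shift along the world's x, y, z in cm, a list of three; "turn": the turn about the world's z in rad; "claw": the opening, from 0 (shut) to 1 (fully open). A call has 1 to 8 rows; each row shifts and turns the commanded pose from where the row before left it; what a row does not reach is not made up. A row lasts 1/8 s, in which the tool goes at most 62.5 mm and 10.7 degrees, less where a joint would pass 70% of its speed; a pose out of reach is approached as far as the arm can. A call with a gripper value outside its range is refused whole. The fingers move at their own pace and stop on an object; FORCE is the grip in N (left out, the last holds). Time passes only in rows, so rows that do not move let the fingers close. It gives the time, the measured TCP pose, the force, the opening and the grip force at its end, in the units of the state.
- manip.read_state(): the state, without advancing time (a new reading comes with each control period).
- manip.camera(name): name is "side" or "top" or "wrist"; returns (picture, depth): 480x640x3 uint8, red, green, blue; 480x640 float32, mm along the optical axis (not along the pixel's ray), 0 where there is no reading.
- manip.calibration(name): a dict with "intrinsics" (3x3 intrinsics, pixels), "pose" (4x4, takes a point from camera to world coordinates). Camera axes: x right, y up, looking along -z (the intrinsics and any distortion apply to the point x, -y, -z); pixel columns grow to the right and rows downward; lengths in mm; the calibration is good to about 2 mm. A picture is of the moment at which its call begins: read the wrist's pose just before it. calibration takes no time and is no camera call; for the wrist camera it gives the pose at the moment of the call.
- manip.sign_off(): hands the job in; it is judged then, once.
Trained networks look in the newest picture that a camera, given by its name, has taken for a name from the list of things; names that differ only in an ending like _2 or _b are one class to them, and where a whole thing is asked for, a point or a joint stands for the part that bears it (a point fixed in the world has none). Each returns a list of dicts, best first, with "score" (0 to 1); they miss things now and then, are a little off and sometimes report something else, mostly with a low value. They report only what shows in the picture. A call takes as long as a camera call. They do not tell look-alikes from the thing itself.
- manip.cut_out(query, camera): "mask" (480x640 bool, what is visible of it) and "position" ([column, row] in pixels, amid what is visible of it).
The state is a dict: "clock": time; "joints": joint angles; "qd": joint speeds; "effort": joint torques, N m; "eef_pos": TCP position; "eef_rot": TCP orientation; "wrist_force": force on the tool from outside, world axes, zero at the start; "moment": the same for the moment, N m; "finger_gap": finger opening in mm; "finger_force": force on a finger pad.
Only numpy, scipy, OpenCV 4.12 (cv2) and the standard library are available. Lean on these libraries where they do the work, as an engineer would, in place of code of your own. Each camera call takes 0.05 s, during which the arm holds its last target. There are 200 camera calls.

## Task

Check the radii of the aluminium blank that is clamped under the black star knob: slide the hollow-edged steel leaf that fits its round boss up against the boss, and slide the round-nosed steel leaf that fits its hollow into the hollow, each until it beds along the whole curve and cannot rock. Keep the leaves flat on the table without lifting them and leave the two in place; the two leaves that do not fit stay where they lie, and the turned hubs are not to be knocked aside.

Things in the scene. Friction and masses are not known exactly. Their poses are not given: they have to be found in the camera images.
- hollow_small_arc (a point): Centre of the arc cut in the front of the small hollow-edged leaf, 6 mm above the table (half-way up; in the open air of the cut). Loose flat steel plate, 12 mm thick, 100 mm wide (its y), 0.32 kg. The cut has radius 26 mm, spans 65 degrees either side of the mid-line and opens to the leaf's +x; the straight back edge, 100 mm wide, is at x = -48 mm, the horns end at x = -11 mm.
- hollow_large_arc (a point): Centre of the arc cut in the front of the large hollow-edged leaf, 6 mm above the table (half-way up; in the open air of the cut). Loose flat steel plate, 12 mm thick, 100 mm wide (its y), 0.32 kg. The cut has radius 40 mm, spans 65 degrees either side of the mid-line and opens to the leaf's +x; the straight back edge, 100 mm wide, is at x = -62 mm, the horns end at x = -17 mm.
- round_small_arc (a point): Centre of the nose of the small round-nosed leaf, 6 mm above the table (half-way up). Loose flat steel plate, 12 mm thick, 0.32 kg: a disc of radius 26 mm about this point, pointing to the leaf's +x, a neck 31 mm wide behind it, and a straight cross-bar 96 mm wide (its y) from x = -38 mm to the straight back edge at x = -63 mm.
- round_large_arc (a point): Centre of the nose of the large round-nosed leaf, 6 mm above the table (half-way up). Loose flat steel plate, 12 mm thick, 0.32 kg: a disc of radius 40 mm about this point, pointing to the leaf's +x, a neck 48 mm wide behind it, and a straight cross-bar 96 mm wide (its y) from x = -38 mm to the straight back edge at x = -63 mm.
- blank_a: Fixed aluminium blank, 20 mm thick; origin on the table at its clamping centre. Base 100 mm wide (its x), y = -45 to +15 mm, hollow of radius 40 mm in its -y edge; round boss of radius 26 mm centred at y = +60 mm on a neck 29 mm wide. Fits the small hollow-edged and the large round-nosed leaf. Of the two blanks, the one under the clamp is to be checked; the other is parked to the robot's right.
- blank_b: Fixed aluminium blank, 20 mm thick; origin on the table at its clamping centre. Base 100 mm wide (its x), y = -45 to +15 mm, hollow of radius 26 mm in its -y edge; round boss of radius 40 mm centred at y = +60 mm on a neck 44 mm wide. Fits the large hollow-edged and the small round-nosed leaf. Of the two blanks, the one under the clamp is to be checked; the other is parked to the robot's right.
- blank_a_boss (a point): Centre of the round boss of blank_a (radius 26 mm), 6 mm above the table. A fitting hollow-edged leaf is bedded when its arc centre lies on this point; any approach within about 50 degrees of the blank's +y side beds fully.
- blank_a_hollow (a point): Centre of the arc of the hollow of blank_a (radius 40 mm), 6 mm above the table; it lies in the open in front of the blank's -y edge. A fitting round-nosed leaf is bedded when its nose centre lies on this point; any approach within about 45 degrees of the blank's -y side beds fully.
- blank_b_boss (a point): Centre of the round boss of blank_b (radius 40 mm), 6 mm above the table. A fitting hollow-edged leaf is bedded when its arc centre lies on this point; any approach within about 50 degrees of the blank's +y side beds fully.
- blank_b_hollow (a point): Centre of the arc of the hollow of blank_b (radius 26 mm), 6 mm above the table; it lies in the open in front of the blank's -y edge. A fitting round-nosed leaf is bedded when its nose centre lies on this point; any approach within about 45 degrees of the blank's -y side beds fully.
- clamp: Black star knob 35 mm across on a washer, standing from 20 to 43 mm above the table, fixed; it holds down the blank to be checked. Its origin is on the table below the knob, at that blank's clamping centre.
- hub0_c (a point): Centre of a loose turned aluminium hub, 64 mm across and 48 mm high, beyond the clamped blank; a bystander, to be left alone.
- hub1_c (a point): Centre of a loose turned aluminium hub, 64 mm across and 48 mm high, on the robot's left; a bystander, to be left alone.
Not all that is in view belongs to the job. What is shaped like the part that bears round_small_arc but pink or turquoise is not meant.

How it is judged:
By the outcome, as a careful person would: the job done as asked, in the order asked, and still so for the second after the job is handed in, with the robot touching nothing.
It also fails if it takes over 61 s, if anything falls off the work surface, if the arm or the gripper's body presses on something with over 40 N, if the wrist force passes 120 N, or if a joint passes its speed limit or range.

## Working session

There is one attempt and no reset: what is moved stays moved. The work goes in short steps, Python scripts to look and compute and a shell command to move; the robot and the scene stay as the last step left them, time stands still between calls to the robot, and variables do not carry over. Pictures are saved under pics/ and viewed, at most 10 in all, crops included, and the job is handed in when it is done.

```bash
mkdir -p pics; cat > h.py <<'E'
import numpy as np,cv2
from cell import manip
def world(cam,depth,cal=None):
    c=cal or manip.calibration(cam);K=np.array(c["intrinsics"]);T=np.array(c["pose"])
    v,u=np.mgrid[0:480,0:640]
    x=(u-K[0,2])/K[0,0]*depth;y=(v-K[1,2])/K[1,1]*depth
    P=np.stack([x,-y,-depth,np.ones_like(depth)],-1)@T.T
    return P[...,:3]
def proj(cam,p):
    c=manip.calibration(cam);K=np.array(c["intrinsics"]);q=np.linalg.inv(np.array(c["pose"]))@np.append(p,1)
    return K[0,0]*q[0]/-q[2]+K[0,2],K[1,1]*-q[1]/-q[2]+K[1,2]
def save(n,im): cv2.imwrite(n,cv2.cvtColor(im,cv2.COLOR_RGB2BGR))
E
python3 - <<'E'
from h import *
s=manip.read_state();print({k:np.round(s[k],3) for k in s})
for c in["top","side"]:
    im,d=manip.camera(c);save(f"pics/{c}0.png",im);cal=manip.calibration(c)
    print(c,np.round(cal["pose"],2).tolist(),np.round(cal["intrinsics"],1).tolist(),[k for k in cal])
    np.savez(f"{c}0.npz",im=im,d=d)
    P=world(c,d)
    for q in["hollow_small_arc","hollow_large_arc","round_small_arc","round_large_arc","blank_a","blank_b","clamp","hub0_c"]:
        for r in manip.cut_out(q,c):
            m=r["mask"]&(d>0);print(q,round(r["score"],2),np.round(r["position"]),m.sum(),np.round(np.median(P[m],0)) if m.any() else "")
E
```

```text
{'clock': np.float64(0.0), 'joints': array([-1.38 ,  0.3  ,  1.522,  0.   ,  1.321, -0.067]), 'qd': array([-0.001,  0.001,  0.001, -0.001, -0.001, -0.   ]), 'effort': array([ 1.0000e-03, -5.3180e+01, -3.5274e+01,  7.1000e-02,  2.4000e-02,
       -0.0000e+00]), 'eef_pos': array([ 140.211, -531.802,  404.1  ]), 'eef_rot': array([-3.14 , -0.   ,  0.258]), 'wrist_force': array([-0.738, -0.135,  0.394]), 'moment': array([-0.009,  0.038, -0.02 ]), 'finger_force': np.float64(0.0), 'finger_gap': np.float64(93.914)}
top [[0.01, 1.0, -0.06, 414.22], [-1.0, 0.01, 0.01, -20.82], [0.01, 0.06, 1.0, 1639.19], [0.0, 0.0, 0.0, 1.0]] [[509.4, 0.0, 322.5], [0.0, 509.4, 241.2], [0.0, 0.0, 1.0]] ['intrinsics', 'pose']
hollow_small_arc 0.55 [235. 280.] 297 [389. 235.  13.]
hollow_large_arc 0.8 [237. 208.] 294 [613. 240.  12.]
round_small_arc 0.92 [362. 224.] 456 [ 564. -174.   12.]
round_small_arc 0.81 [400. 309.] 553 [ 283. -284.   12.]
round_small_arc 0.65 [417. 236.] 490 [ 539. -334.   12.]
round_large_arc 0.61 [357. 268.] 745 [ 426. -155.   12.]
blank_a 0.97 [290. 249.] 999 [491.  59.  20.]
blank_a 0.
[... 374 characters left out ...]
91], [-0.0, 0.82, 0.57, 771.03], [0.0, 0.0, 0.0, 1.0]] [[511.9, 0.0, 316.6], [0.0, 511.9, 249.7], [0.0, 0.0, 1.0]] ['intrinsics', 'pose']
hollow_small_arc 0.77 [278. 352.] 789 [394. 241.  11.]
hollow_large_arc 0.85 [201. 314.] 522 [606. 246.  11.]
round_small_arc 0.95 [370. 216.] 392 [ 536. -322.   11.]
round_small_arc 0.84 [327. 232.] 556 [ 562. -170.   11.]
round_small_arc 0.26 [291. 291.] 1525 [480.  76.  19.]
round_large_arc 0.88 [368. 259.] 847 [ 426. -146.   11.]
blank_a 0.86 [290. 293.] 1519 [481.  76.  19.]
blank_b 0.86 [290. 293.] 1519 [481.  76.  19.]
clamp 0.52 [301. 280.] 203 [491.  44.  39.]
clamp 0.39 [289. 290.] 1537 [481.  74.  19.]
hub0_c 0.8 [247. 253.] 598 [661.  50.  35.]
```

View pics/top0.png

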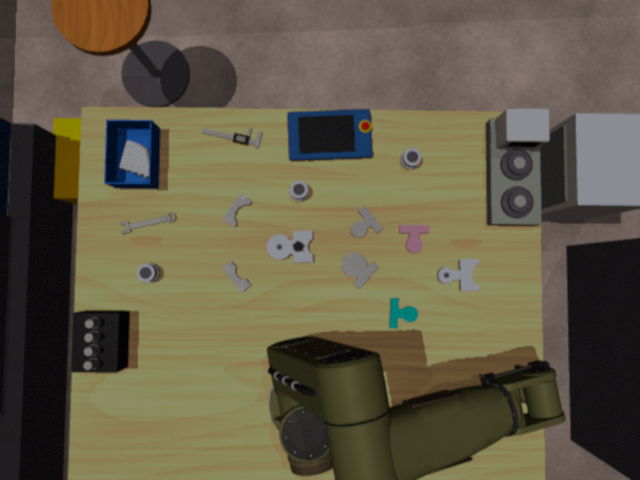

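View pics/side0.png

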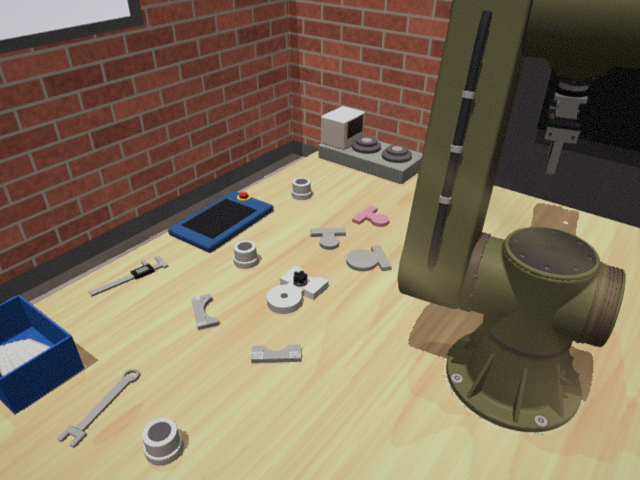

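The top view shows the clamped blank at px (290,247). Its boss is about 26 px (80 mm) wide on the left, and its small hollow faces right. The parked blank at (460,275) has a boss of only about 18 px (52 mm). So blank_b should be the clamped one, and it takes the large hollow leaf and the small round leaf. Candidates:
- Hollow leaves at (237,208) and (236,278).
- Round grey leaves at (366,222) (small nose) and (358,268) (large nose).
- The pink one at (414,237) and the turquoise one at (403,312) are look-alikes.

I'll confirm this in one enlarged, rectified crop.

```bash
cat >> h.py <<'E'
def rect(cam,im,x0,x1,y0,y1,z,s):
    # output: up=+x, left=+y, s px/mm
    W=[(x1,y1),(x1,y0),(x0,y0),(x0,y1)]
    src=np.float32([proj(cam,(x,y,z)) for x,y in W])
    w=int((y1-y0)*s);h=int((x1-x0)*s)
    return cv2.warpPerspective(im,cv2.getPerspectiveTransform(src,np.float32([(0,0),(w,0),(w,h),(0,h)])),(w,h),flags=cv2.INTER_CUBIC)
E
python3 - <<'E'
from h import *
t=np.load("top0.npz")["im"];s=np.load("side0.npz")["im"]
a=rect("top",t,340,690,-240,320,12,1);b=rect("side",s,340,690,-240,320,12,1)
o=np.vstack([a,b]);print(o.shape)
# add labels
o=cv2.resize(o,(480,600)) if 0 else o
c=np.hstack([a[:, :330],b[:, :330]]);d=np.hstack([a[20:270,330:],b[20:270,330:]])
d=cv2.copyMakeBorder(d,0,0,0,c.shape[1]-d.shape[1],cv2.BORDER_CONSTANT)
save("pics/rect.png",np.vstack([c,d]))
E
```

```text
(700, 560, 3)
```

View pics/rect.png

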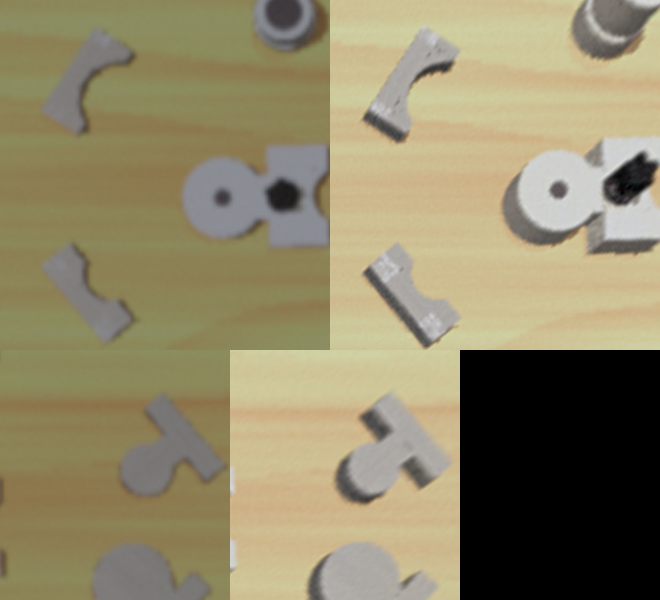

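The crop confirms it. The upper hollow leaf has the wide cut (R40), the lower one is R26, and the clamped boss is about 80 mm, so it is blank_b. The grey small-nosed leaf is at about world (570,-170). Next I'll fit outlines to the masks.

```bash
cat >> h.py <<'E'
from scipy.optimize import least_squares
def arc(r,a0,a1,n=60,c=(0,0)):
    a=np.radians(np.linspace(a0,a1,n));return np.c_[c[0]+r*np.cos(a),c[1]+r*np.sin(a)]
HL=np.vstack([[(-62,-50),(-17,-50)],arc(40,-115,-245),[(-17,50),(-62,50)]])
RS=np.vstack([arc(26,-143.4,143.4),[(-38,15.5),(-38,48),(-63,48),(-63,-48),(-38,-48),(-38,-15.5)]])
BB=np.vstack([[(-50,15),(-50,-45)],arc(26,155,25,c=(0,-56)),[(50,-45),(50,15),(22,15)],arc(40,-56.6,236.6,c=(0,60)),[(-22,15)]])
def ray(cam,uv,z,cal=None):
    c=cal or manip.calibration(cam);K=np.array(c["intrinsics"]);T=np.array(c["pose"]);uv=np.atleast_2d(uv)
    d=np.c_[(uv[:,0]-K[0,2])/K[0,0],-(uv[:,1]-K[1,2])/K[1,1],-np.ones(len(uv))]@T[:3,:3].T
    return (T[:3,3]+d*((z-T[2,3])/d[:,2])[:,None])[:,:2]
def fit(pts,poly,g):
    # densify the outline; points -> nearest outline distance
    from scipy.spatial import cKDTree
    q=np.vstack([np.linspace(a,b,max(2,int(np.hypot(*(b-a))/.5)),endpoint=False) for a,b in zip(poly,np.roll(poly,-1,0))])
    t=cKDTree(q)
    def f(p):
        c,s=np.cos(p[2]),np.sin(p[2]);l=(pts-p[:2])@np.array([[c,-s],[s,c]])
        return t.query(l)[0]
    best=min((least_squares(f,[g[0],g[1],a],loss="soft_l1",f_scale=1.5,x_scale=[10,10,.3]) for a in g[2]+np.array([-.25,0,.25])),key=lambda r:r.cost)
    return best.x,np.sqrt(np.mean(np.minimum(f(best.x),6)**2))
def contour(mask):
    m=cv2.resize(mask.astype(np.float32),None,fx=4,fy=4,interpolation=cv2.INTER_LINEAR)>.5
    c=max(cv2.findContours(m.astype(np.uint8),cv2.RETR_EXTERNAL,cv2.CHAIN_APPROX_NONE)[0],key=len)[:,0]
    return (c+.5)/4-.5
E
python3 - <<'E'
from h import *
G={"hollow_large_arc":(HL,(590,205,np.radians(-125)),12),"round_small_arc":(RS,(555,-165,np.radians(125)),12),"blank_b":(BB,(492,38,0),20)}
for cam in["top","side"]:
    manip.camera(cam)
    for n,(po,g,z) in G.items():
        for r in manip.cut_out(n,cam):
            w=ray(cam,contour(r["mask"]),z)
            if np.hypot(*(w.mean(0)-g[:2]))<70:
                x,e=fit(w,po,g);print(cam,n,np.round(x,2),"rms",round(e,2),np.round(w.mean(0)));break
    for n in["hub0_c"]:
        for r in manip.cut_out(n,cam):
            w=ray(cam,contour(r["mask"]),48);print(n,w.min(0),w.max(0))
E
```

```text
top hollow_large_arc [587.6  200.47  -2.16] rms 1.83 [613. 236.]
top round_small_arc [ 550.4  -156.62    2.29] rms 1.6 [ 570. -178.]
top blank_b [4.9279e+02 3.7350e+01 3.0000e-02] rms 2.23 [492.  56.]
hub0_c [633.39465248   4.27098472] [702.37796957  66.48732916]
side hollow_large_arc [583.61 205.51  -2.16] rms 4.07 [605. 241.]
side round_small_arc [ 551.25 -150.01    2.26] rms 4.54 [ 568. -170.]
side blank_b [4.8532e+02 5.0420e+01 4.0000e-02] rms 4.59 [487.  64.]
hub0_c [596.38373413   8.66638221] [702.36324035 113.09099615]
```

Best estimates from the top view, which has the better residuals:
- **Hollow leaf:** arc centre (588,200), yaw -124°.
- **Boss:** (491,97).
- **Small round leaf:** arc centre (550,-157), yaw 131°.

I'll move above the hollow leaf first.

```bash
python3 -m creep '{"slide":[[2.9,4.8,0],[2.9,4.8,0],[2.9,4.8,0],[2.9,4.8,0],[2.9,4.8,0],[2.9,4.8,0],[2.9,4.8,0],[2.9,4.8,0]],"turn":[-0.106,-0.106,-0.106,-0.106,-0.106,-0.106,-0.106,-0.106],"claw":[1,1,1,1,1,1,1,1]}' 40
python3 -m creep '{"slide":[[2.9,4.8,0],[2.9,4.8,0],[2.9,4.8,0],[2.9,4.8,0],[2.9,4.8,0],[2.9,4.8,0],[2.9,4.8,0],[0,0,0]],"turn":[0,0,0,0,0,0,0,0],"claw":[1,1,1,1,1,1,1,1]}'
cat > m.py <<'E'
from h import *
import sys
# wrist look: name, polygon, guess, z
G={"H":("hollow_large_arc",HL,12),"R":("round_small_arc",RS,12),"B":("blank_b",BB,20)}
def look(ks,guess,png=None,cam="wrist"):
    cal=manip.calibration(cam);im,d=manip.camera(cam)
    if png: save(png,im)
    out={}
    for k in ks:
        n,po,z=G[k]
        for r in manip.cut_out(n,cam):
            w=ray(cam,contour(r["mask"]),z,cal)
            x,e=fit(w,po,guess[k]);print(k,round(r["score"],2),"cen",np.round(w.mean(0)),"fit",np.round(x,3),"rms",round(e,2))
    s=manip.read_state();print("t",round(float(s["clock"]),2),"eef",np.round(s["eef_pos"],1),"rot",np.round(s["eef_rot"],3),"F",np.round(s["wrist_force"],1),"gap",round(float(s["finger_gap"]),1),"ff",round(float(s["finger_force"]),1))
G0={"H":(588,200,-2.16),"R":(550,-157,2.29),"B":(492,38,.03)}
E
python3 - <<'E'
from m import *
look("HBR",G0,"pics/w1.png")
E
```

```text
clock: 2.4
eef_pos: [372.7, -146.1, 404.9]
eef_rot: [-3.141, -0.001, -0.594]
wrist_force: [0.6, -1.4, 0.3]
finger_gap: 94.0
finger_force: 0.0
clock: 3.4
eef_pos: [576.0, 190.9, 403.3]
eef_rot: [3.141, 0.001, -0.587]
wrist_force: [-0.7, -0.7, 0.0]
finger_gap: 93.8
finger_force: 0.0
H 0.79 cen [614. 236.] fit [588.977 201.134  -2.151] rms 0.99
H 0.27 cen [496.  55.] fit [458.391  59.677  -3.204] rms 5.7
B 0.79 cen [499.  57.] fit [4.97717e+02 4.03400e+01 2.00000e-02] rms 1.79
t 3.6 eef [575.  187.3 404.9] rot [-3.142 -0.    -0.591] F [-0.  -0.4  0.5] gap 94.2 ff 0.0
```

View pics/w1.png

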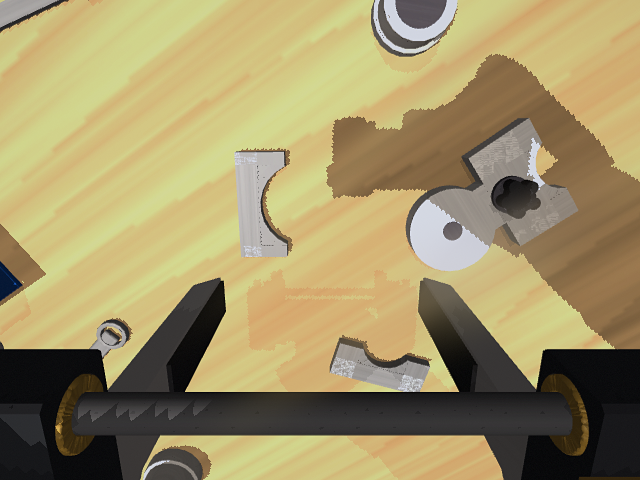

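The wrist view shows the large hollow leaf at px (262,203) with its back to the left, and the clamped blank at (490,205). I'll drop down over the leaf's midline and grip it.

```bash
python3 -m creep '{"slide":[[2.1,2.8,0],[2.1,2.8,0],[0,0,-5],[0,0,-5],[0,0,-5],[0,0,-3],[0,0,-1.5],[0,0,-0.6]],"turn":[0,0,0,0,0,0,0,0],"claw":[1,1,1,1,1,1,1,1]}' 40
python3 -m creep '{"slide":[[0,0,0],[0,0,0],[0,0,0],[0,0,0],[0,0,0],[0,0,0],[0,0,0],[0,0,0]],"turn":[0,0,0,0,0,0,0,0],"claw":[0.15,0.15,0.15,0.15,0.15,0.15,0.15,0.15]}' 40
```

```text
clock: 4.6
eef_pos: [617.4, 243.7, 204.0]
eef_rot: [-3.141, -0.0, -0.591]
wrist_force: [0.3, -0.5, 0.4]
finger_gap: 93.8
finger_force: 0.0
clock: 5.6
eef_pos: [617.2, 244.2, 203.6]
eef_rot: [-3.141, 0.0, -0.59]
wrist_force: [0.5, 0.3, -0.7]
finger_gap: 21.0
finger_force: 38.8
```

The leaf is gripped. I'll slide it to a standoff in front of the boss, turning it +0.33 rad on the way.

```bash
python3 -m creep '{"slide":[[-1.2,-0.8,0],[-1.4,-0.9,0],[-1.4,-0.9,0],[-1.4,-0.9,0],[-1.4,-0.9,0],[-1.4,-0.9,0],[-1.2,-0.8,0],[-0.8,-0.5,0]],"turn":[0.04,0.04,0.05,0.05,0.05,0.05,0.05,0],"claw":[0.15,0.15,0.15,0.15,0.15,0.15,0.15,0.15]}' 40
python3 - <<'E'
from m import *
look("HB",{"H":(502,128,-1.83),"B":(494,39,.025)},"pics/w2.png")
look("HB",{"H":(502,128,-1.83),"B":(494,39,.025)},"pics/t2.png","top")
E
```

```text
clock: 6.6
eef_pos: [514.8, 177.9, 203.6]
eef_rot: [3.142, 0.0, -0.261]
wrist_force: [-0.3, -0.1, -3.2]
finger_gap: 21.0
finger_force: 38.8
H 0.9 cen [521. 171.] fit [502.62  128.881  -1.84 ] rms 1.88
B 0.63 cen [503.  80.] fit [4.99356e+02 3.72220e+01 2.00000e-02] rms 4.61
t 6.75 eef [515.2 178.1 203.6] rot [ 3.141  0.    -0.261] F [-0.8 -0.8 -3. ] gap 21.4 ff 38.8
B 0.9 cen [490.  45.] fit [4.93221e+02 3.75630e+01 2.20000e-02] rms 2.94
B 0.78 cen [ 406. -480.] fit [ 4.06299e+02 -4.89187e+02  2.60000e-02] rms 4.29
t 6.9 eef [515.4 178.3 203.6] rot [ 3.141  0.    -0.261] F [-1.1 -1.2 -1.1] gap 21.0 ff 38.8
```

View pics/w2.png

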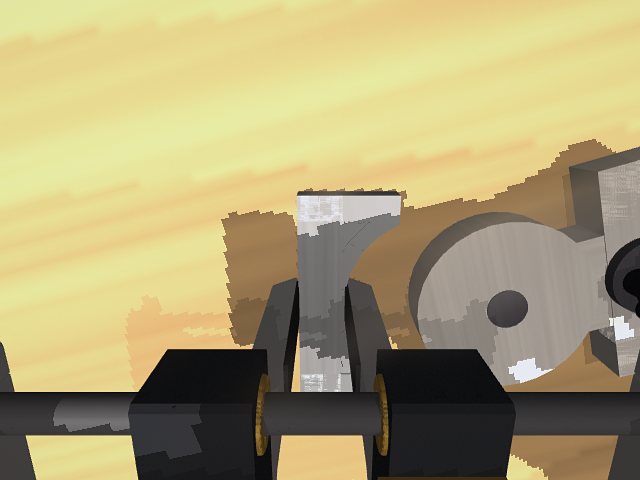

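The leaf stands just short of the boss, and the boss's centre hole is at px (507,308). I'll locate the hole using the calibration.

```bash
python3 - <<'E'
from m import *
print(ray("wrist",[(507,308)],20))
im=cv2.imread("pics/w2.png",0)
c=manip.calibration("wrist")
# circle from visible boss top edge points, left arc
p=np.array([(411,290),(430,248),(465,222),(500,213),(420,322)],float)
w=ray("wrist",p,20,c)
r=least_squares(lambda q:np.hypot(*(w-q).T)-40,[494,99]);print(r.x,r.fun)
E
```

```text
[[494.83477446  99.3799373 ]]
[499.90926472  99.905976  ] [ 1.24219764  1.20536676 -0.06108015 -1.38767231 -2.07194964]
```

```bash
python3 -m creep '{"slide":[[0,0,0],[0,0,0],[0,0,2],[0,0,3],[0.4,1.4,0],[0.4,1.4,0],[0,0,0],[0,0,0]],"turn":[0,0,0,0,0.17,0.17,0.17,0.17],"claw":[0.3,0.3,0.3,0.3,0.3,0.3,0.55,0.55]}' 40
python3 -m creep '{"slide":[[0,0,0],[0,0,0],[0,0,0],[0,0,0],[0,0,0],[0,0,-2],[0,0,-2],[0,0,-1]],"turn":[0.17,0.18,0.18,0.18,0.18,0,0,0],"claw":[0.55,0.55,0.55,0.55,0.55,0.55,0.55,0.55]}'
python3 - <<'E'
from m import *
look("HB",{"H":(502,128,-1.83),"B":(494,39,.025)},"pics/w3.png")
E
```

```text
clock: 7.9
eef_pos: [523.3, 206.4, 253.7]
eef_rot: [3.142, -0.0, 0.426]
wrist_force: [-0.2, 0.3, 0.0]
finger_gap: 44.7
finger_force: 0.0
clock: 8.9
eef_pos: [523.1, 206.2, 202.8]
eef_rot: [-3.141, 0.0, 1.31]
wrist_force: [0.1, -0.2, 0.5]
finger_gap: 51.9
finger_force: 0.0
H 0.63 cen [514. 179.] fit [506.554 131.197  -2.153] rms 3.16
B 0.92 cen [501. 130.] fit [ 4.69679e+02  5.14170e+01 -4.35000e-01] rms 4.47
t 9.05 eef [523.3 206.2 203.7] rot [-3.141  0.     1.31 ] F [0.4 0.2 0.5] gap 51.7 ff 0.0
```

View pics/w3.png

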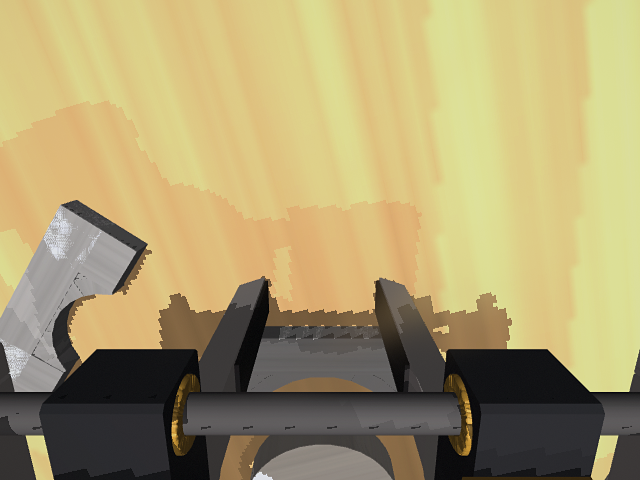

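The fingers stand behind the leaf's back edge (px about (255,330) to (400,330)), parallel to it. I'll push it toward the boss.

```bash
python3 -m creep '{"slide":[[-0.13,-0.48,0],[-0.21,-0.77,0],[-0.21,-0.77,0],[-0.18,-0.68,0],[-0.1,-0.39,0],[0,0,0]],"turn":[0,0,0,0,0,0],"claw":[0.55,0.55,0.55,0.55,0.55,0.55]}' 40
python3 -m creep '{"slide":[[-0.05,-0.19,0],[-0.05,-0.19,0],[0,0,0]],"turn":[0,0,0],"claw":[0.55,0.55,0.55]}'
python3 -m creep '{"slide":[[-0.05,-0.19,0],[0,0,0]],"turn":[0,0],"claw":[0.55,0.55]}'
```

```text
clock: 9.8
eef_pos: [514.8, 174.9, 203.5]
eef_rot: [-3.141, 0.001, 1.309]
wrist_force: [0.6, 0.1, 1.2]
finger_gap: 51.4
finger_force: 0.0
clock: 10.18
eef_pos: [513.8, 171.3, 203.5]
eef_rot: [-3.141, 0.0, 1.31]
wrist_force: [0.1, 0.1, -0.1]
finger_gap: 51.3
finger_force: 0.0
clock: 10.42
eef_pos: [513.4, 169.4, 203.6]
eef_rot: [-3.141, 0.0, 1.31]
wrist_force: [0.2, -0.0, -0.6]
finger_gap: 51.8
finger_force: 0.0
```

```bash
python3 -m creep '{"slide":[[-0.05,-0.19,0],[-0.03,-0.1,0],[0,0,0]],"turn":[0,0,0],"claw":[0.55,0.55,0.55]}'
python3 - <<'E'
from m import *
look("H",{"H":(496,100,-1.83)})
look("H",{"H":(496,100,-1.83)},None,"side")
E
python3 -m creep '{"slide":[[-0.03,-0.1,0],[0,0,0]],"turn":[0,0],"claw":[0.55,0.55]}'
python3 -m creep '{"slide":[[-0.03,-0.1,0],[0,0,0]],"turn":[0,0],"claw":[0.55,0.55]}'
```

```text
clock: 10.8
eef_pos: [512.6, 166.6, 203.6]
eef_rot: [-3.142, 0.0, 1.31]
wrist_force: [0.3, 0.4, -0.5]
finger_gap: 51.4
finger_force: 0.4
H 0.91 cen [505. 144.] fit [487.141 101.151  -1.519] rms 3.34
t 10.9 eef [512.6 166.7 203.6] rot [-3.142  0.     1.31 ] F [-0.3 -0.7  0.6] gap 51.6 ff 0.1
H 0.61 cen [465. 150.] fit [483.99   99.772  -1.849] rms 3.84
t 11.0 eef [512.6 166.6 203.7] rot [-3.142  0.     1.31 ] F [ 0.5 -0.9  0.3] gap 51.4 ff 0.0
clock: 11.25
eef_pos: [512.4, 166.2, 203.8]
eef_rot: [3.141, -0.002, 1.31]
wrist_force: [1.9, 7.2, -2.8]
finger_gap: 51.8
finger_force: 3.8
clock: 11.5
eef_pos: [512.2, 165.8, 203.9]
eef_rot: [3.141, -0.003, 1.31]
wrist_force: [3.2, 13.7, -5.0]
finger_gap: 51.3
finger_force: 7.4
```

The force rises to 14 N where bedding is expected. I'll press slightly more, back off, lift, and go over to the round leaf.

```bash
python3 -m creep '{"slide":[[-0.03,-0.1,0],[0,0,0],[0.05,0.2,0],[0.2,0.8,0],[0.25,0.9,0],[0,0,4],[0,0,5],[0,0,5]],"turn":[0,0,0,0,0,0,0,0],"claw":[0.55,0.55,0.55,0.55,0.55,0.55,0.55,0.55]}'
python3 -m creep '{"slide":[[0,0,5],[0.9,-5.2,0],[0.9,-5.2,0],[0.9,-5.2,0],[0.9,-5.2,0],[0.9,-5.2,0],[0.9,-5.2,0],[0.9,-5.2,0]],"turn":[0,-0.085,-0.085,-0.085,-0.085,-0.085,-0.085,-0.085],"claw":[0.55,0.55,0.55,0.55,0.55,0.55,0.55,0.55]}'
python3 -m creep '{"slide":[[0,0,0]],"turn":[0],"claw":[0.55]}'
python3 - <<'E'
from m import *
look("RB",{"R":(550,-157,2.29),"B":(494,39,.025)},"pics/w4.png")
look("HBR",{"H":(495,99,-1.83),"B":(494,39,.025),"R":(550,-157,2.29)},"pics/t4.png","top")
E
```

```text
clock: 12.5
eef_pos: [516.6, 183.0, 345.2]
eef_rot: [-3.141, 0.0, 1.31]
wrist_force: [-0.0, -0.1, 0.2]
finger_gap: 51.6
finger_force: 0.0
clock: 13.5
eef_pos: [580.0, -182.8, 393.7]
eef_rot: [-3.142, 0.0, 0.712]
wrist_force: [0.2, 1.3, 0.5]
finger_gap: 51.5
finger_force: 0.0
clock: 13.62
eef_pos: [579.9, -184.1, 393.0]
eef_rot: [-3.141, 0.001, 0.71]
wrist_force: [1.0, 0.5, -0.2]
finger_gap: 51.6
finger_force: 0.0
R 0.8 cen [ 500. -324.] fit [ 464.657 -360.61     4.59 ] rms 3.79
R 0.66 cen [ 307. -297.] fit [ 328.193 -335.694  -13.398] rms 4.18
R 0.56 cen [ 573. -176.] fit [ 552.818 -153.569    2.283] rms 0.76
R 0.53 cen [498.  46.] fit [503.78   73.278   1.356] rms 5.44
B 0.92 cen [501.  42.] fit [4.99448e+02 3.22290e+01 1.20000e-02] rms 4.1
B 0.88 cen [ 420. -423.] fit [ 432.099 -390.264  -11.834] rms 3.8
t 13.78 eef [ 579.8 -180.5  393.5] rot [-3.141  0.     0.716] F [1.  0.3 0.4] gap 51.6 ff 0.0
H 0.67 cen [501. 140.] fit [490.998  97.077  -1.832] rms 2.58
B 0.72 cen [491.  55.] fit [4.92563e+02 3.65320e+01 3.80000e-02] rms 1.42
B 0.68 cen [ 406. -482.] fit [ 4.06037e+02 -4.88973e+02  2.90000e-02] rms 4.29
B 0.28 cen [669.  34.] fit [647.896  58.362   1.844] rms 4.27
R 0.6 cen [ 284. -291.] fit [ 282.011 -319.381   -7.903] rms 1.26
R 0.58 cen [ 529. -339.] fit [ 546.491 -354.573   -0.889] rms 4.64
t 13.97 eef [ 579.8 -180.3  393.9] rot [ 3.141 -0.     0.716] F [-0.4 -0.5  0.9] gap 51.8 ff 0.0
```

View pics/w4.png

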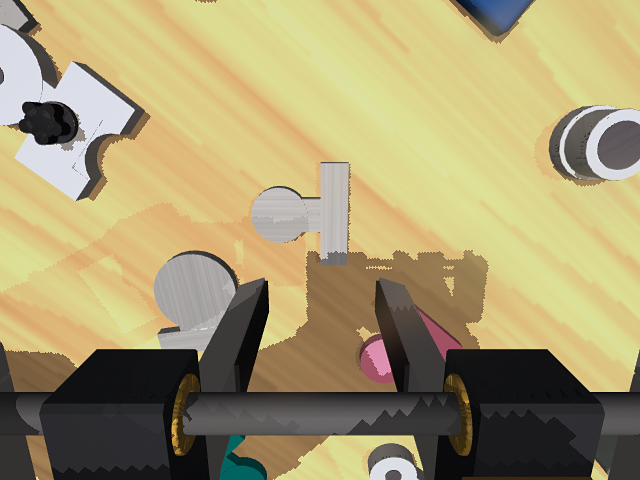

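The small round leaf is at px (300,212) and the clamped blank's hollow is near (95,160). The pink look-alike and the large round leaf are clear of my grip. In the top view the hollow leaf lies within about 1 mm of the boss centre, so it is bedded. I'll grip the cross-bar off-centre.

```bash
python3 - <<'E'
from m import *
print(ray("wrist",[(147,110),(124,143),(100,138),(88,155),(88,168),(101,180),(80,200)],20))
E
python3 -m creep '{"slide":[[3,0.95,0],[0,0,-5],[0,0,-5],[0,0,-5],[0,0,-3],[0,0,-1],[0,0,0],[0,0,0]],"turn":[0,0,0,0,0,0,0,0],"claw":[0.55,0.55,0.55,0.55,0.55,0.55,0.55,0.55]}' 40
python3 -m creep '{"slide":[[0,0,0],[0,0,0],[0,0,0],[0,0,0],[0,0,0]],"turn":[0,0,0,0,0],"claw":[0.15,0.15,0.15,0.15,0.15]}' 40
```

```text
[[551.48867116  -9.66795846]
 [516.21455192 -10.06657256]
 [506.28962676   7.65301415]
 [487.36997775   7.74208498]
 [477.84393194   1.79617919]
 [476.3787607  -12.3772757 ]
 [448.99992354  -7.93516717]]
clock: 14.98
eef_pos: [610.1, -171.8, 205.3]
eef_rot: [3.14, -0.001, 0.715]
wrist_force: [0.5, 0.3, 0.7]
finger_gap: 51.6
finger_force: 0.0
clock: 15.6
eef_pos: [609.8, -171.9, 203.9]
eef_rot: [3.141, -0.0, 0.715]
wrist_force: [-2.0, 0.4, 3.4]
finger_gap: 24.5
finger_force: 40.0
```

The leaf is gripped and the hollow's centre is estimated at (497.5,-17.5). I'll turn the leaf to about 80° while routing round the large round leaf, and stop 15 mm short.

```bash
python3 -m creep '{"slide":[[-0.58,1,0],[-0.58,1,0],[-0.58,1,0],[-0.58,1,0],[-0.58,1,0],[-0.58,1,0],[0,0,0]],"turn":[-0.14,-0.15,-0.15,-0.15,-0.15,-0.145,0],"claw":[0.15,0.15,0.15,0.15,0.15,0.15,0.15]}' 60
python3 -m creep '{"slide":[[-1,0.38,0],[-1,0.38,0],[-1,0.38,0],[-1,0.36,0],[-0.9,0.5,0],[-0.9,0.5,0],[0,0,0]],"turn":[0,0,0,0,0,0,0],"claw":[0.15,0.15,0.15,0.15,0.15,0.15,0.15]}'
python3 - <<'E'
from m import *
look("RHB",{"R":(500,-33,1.4),"B":(494,39,.025),"H":(491,97,-1.83)},None,"top")
look("RHB",{"R":(500,-33,1.4),"B":(494,39,.025),"H":(491,97,-1.83)},"pics/s5.png","side")
look("R",{"R":(500,-33,1.4)},"pics/w5.png")
E
```

```text
clock: 16.48
eef_pos: [574.8, -111.4, 203.9]
eef_rot: [-3.141, 0.0, -0.169]
wrist_force: [-1.4, 3.1, 3.9]
finger_gap: 24.2
finger_force: 60.0
clock: 17.35
eef_pos: [516.1, -86.3, 203.8]
eef_rot: [-3.141, 0.001, -0.17]
wrist_force: [-3.2, 1.7, 11.7]
finger_gap: 24.0
finger_force: 60.0
R 0.88 cen [ 283. -289.] fit [ 281.279 -318.849   -1.611] rms 1.56
R 0.78 cen [ 530. -335.] fit [ 502.18  -333.543   -9.438] rms 1.8
H 0.87 cen [503. 138.] fit [491.649  96.812  -1.826] rms 1.2
B 0.97 cen [ 405. -482.] fit [ 422.393 -456.41    -9.922] rms 4.8
B 0.96 cen [492.  60.] fit [4.92559e+02 3.77500e+01 2.20000e-02] rms 2.37
B 0.23 cen [493.  39.] fit [512.283  -6.779   4.355] rms 4.01
t 17.55 eef [516.2 -86.3 203.8] rot [-3.141e+00  2.000e-03 -1.700e-01] F [-4.1  2.1 14.8] gap 23.8 ff 60.0
R 0.94 cen [ 529. -324.] fit [ 502.583 -320.723   -9.458] rms 4.76
R 0.65 cen [480. -54.] fit [491.555 -29.64    1.24 ] rms 3.23
H 0.83 cen [499. 144.] fit [493.472 102.17   -1.817] rms 3.63
B 0.92 cen [488.  63.] fit [4.89631e+02 4.38790e+01 4.80000e-02] rms 4.72
t 17.75 eef [516.2 -86.3 203.8] rot [-3.141e+00  2.000e-03 -1.700e-01] F [-4.4  1.  13.4] gap 23.8 ff 60.0
R 0.73 cen [502. -82.] fit [496.393 -31.022   1.394] rms 2.78
R 0.69 cen [496.  45.] fit [510.918 102.563   0.705] rms 3.3
t 17.85 eef [516.2 -86.3 203.8] rot [-3.141e+00  2.000e-03 -1.700e-01] F [-3.9  1.8 13.3] gap 23.7 ff 60.0
```

View pics/w5.png

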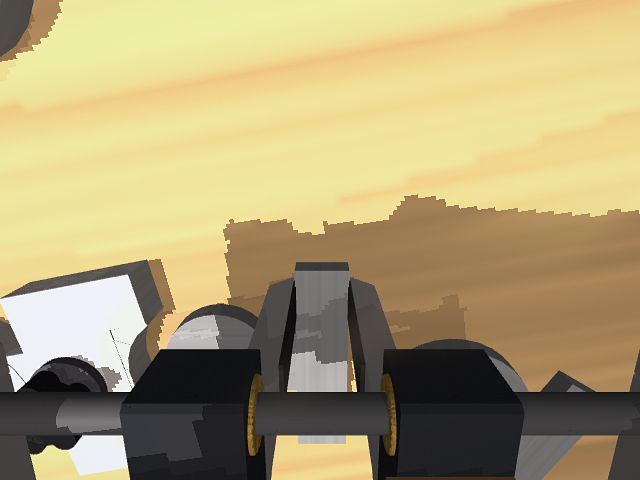

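The leaf is aligned just outside the hollow: nose at px (215,325), hollow mouth near (155,330). I'll advance it gently while still gripped.

```bash
python3 -m creep '{"slide":[[0.1,0.4,0],[0.1,0.4,0],[0,0.2,0],[0,0,0]],"turn":[0,0,0,0],"claw":[0.15,0.15,0.15,0.15]}' 60
python3 -m creep '{"slide":[[0,0.2,0],[0,0,0]],"turn":[0,0],"claw":[0.15,0.15]}'
python3 -m creep '{"slide":[[0,0.1,0],[0,0,0]],"turn":[0,0],"claw":[0.15,0.15]}'
```

```text
clock: 18.35
eef_pos: [518.5, -76.7, 203.8]
eef_rot: [3.141, 0.001, -0.17]
wrist_force: [0.9, -3.5, 7.5]
finger_gap: 24.2
finger_force: 60.0
clock: 18.6
eef_pos: [518.7, -75.2, 203.8]
eef_rot: [3.14, -0.001, -0.17]
wrist_force: [3.4, -10.1, 4.3]
finger_gap: 24.0
finger_force: 60.0
clock: 18.85
eef_pos: [518.9, -74.6, 203.9]
eef_rot: [3.14, -0.002, -0.17]
wrist_force: [5.7, -13.3, 2.3]
finger_gap: 24.4
finger_force: 60.1
```

Contact made. Fx > 0 means the leaf sits slightly too far toward -x, so I'll shift it toward +x.

```bash
python3 -m creep '{"slide":[[0.1,0,0],[0.1,0,0],[0,0,0]],"turn":[0,0,0],"claw":[0.15,0.15,0.15]}' 60
python3 -m creep '{"slide":[[0.05,0.05,0],[0,0.05,0],[0,0,0]],"turn":[0,0,0],"claw":[0.15,0.15,0.15]}'
```

```text
clock: 19.23
eef_pos: [520.3, -73.9, 203.8]
eef_rot: [3.141, 0.001, -0.17]
wrist_force: [-2.5, -5.7, 11.4]
finger_gap: 24.0
finger_force: 60.0
clock: 19.6
eef_pos: [520.9, -72.9, 203.8]
eef_rot: [3.141, 0.001, -0.17]
wrist_force: [-3.0, -5.4, 10.5]
finger_gap: 24.3
finger_force: 60.0
```

```bash
python3 -m creep '{"slide":[[0,0.1,0],[0,0.1,0],[0,0,0]],"turn":[0,0,0],"claw":[0.15,0.15,0.15]}' 60
python3 -m creep '{"slide":[[0,0.1,0],[0,0,0]],"turn":[0,0],"claw":[0.15,0.15]}'
```

```text
clock: 19.98
eef_pos: [521.1, -71.8, 203.9]
eef_rot: [3.139, -0.001, -0.169]
wrist_force: [1.3, -16.8, 5.4]
finger_gap: 24.2
finger_force: 60.1
clock: 20.23
eef_pos: [521.3, -71.4, 203.9]
eef_rot: [3.138, -0.002, -0.169]
wrist_force: [3.3, -23.3, 2.2]
finger_gap: 24.5
finger_force: 60.2
```

It is firmly against the hollow. I'll release, lift, turn the fingers parallel to the back edge, and make a free push to seat it.

```bash
python3 -m creep '{"slide":[[0,-0.1,0],[0,0,0],[0,0,0],[0,0,2],[0,0,4],[-0.9,-0.8,0],[-0.9,-0.9,0],[-0.8,-0.9,0]],"turn":[0,0,0,0,0,0.17,0.17,0.17],"claw":[0.4,0.4,0.4,0.4,0.4,0.4,0.2,0.2]}' 40
python3 -m creep '{"slide":[[0,0,0],[0,0,0],[0,0,0],[0,0,0],[0,0,0],[0,0,0],[0,0,-3],[0,0,-3]],"turn":[0.18,0.18,0.18,0.18,0.18,0.16,0,0],"claw":[0.2,0.2,0.2,0.2,0.2,0.2,0.2,0.2]}'
python3 -m creep '{"slide":[[0,0,0],[0.1,0.5,0],[0.05,0.3,0],[0.03,0.2,0],[0,0,0]],"turn":[0,0,0,0,0],"claw":[0.2,0.2,0.2,0.2,0.2]}'
```

```text
clock: 21.22
eef_pos: [494.9, -96.7, 263.5]
eef_rot: [-3.141, 0.001, 0.346]
wrist_force: [0.4, -0.5, -0.6]
finger_gap: 21.6
finger_force: 0.0
clock: 22.22
eef_pos: [495.2, -96.5, 202.9]
eef_rot: [3.142, -0.0, 1.4]
wrist_force: [0.8, -0.3, -0.1]
finger_gap: 18.6
finger_force: 0.0
clock: 22.85
eef_pos: [497.4, -89.0, 205.1]
eef_rot: [3.139, 0.006, 1.401]
wrist_force: [-4.8, -33.0, -1.1]
finger_gap: 18.9
finger_force: 16.5
```

```bash
python3 -m creep '{"slide":[[-0.03,-0.2,0],[-0.1,-0.5,0],[-0.08,-0.5,0],[0,0,4],[0,0,5],[0,0,5],[0,0,5],[0,-4,0]],"turn":[0,0,0,0,0,0,0,0],"claw":[0.2,0.2,0.2,0.2,0.2,0.2,0.2,0.2]}' 40
python3 -m creep '{"slide":[[0,-5,0],[0,-5,0],[0,-5,0],[0,-5,0],[0,0,0]],"turn":[-0.17,-0.17,-0.17,-0.17,-0.17],"claw":[0.2,0.2,0.2,0.2,0.2]}'
python3 - <<'E'
from m import *
g={"R":(496,-18,1.4),"B":(494,39,.025),"H":(491,97,-1.83)}
look("RHB",g,"pics/t6.png","top");look("RHB",g,"pics/s6.png","side")
a=cv2.imread("pics/t6.png")[190:300,210:390];b=cv2.imread("pics/s6.png")[200:370,180:420]
a=cv2.resize(a,(560,342),interpolation=3);b=cv2.resize(b,(360,255),interpolation=3)
b=cv2.resize(cv2.imread("pics/s6.png")[210:350,220:420],(560,392)[::1])[:255]
cv2.imwrite("pics/f6.png",np.vstack([a,b]))
E
```

```text
clock: 23.85
eef_pos: [495.3, -137.8, 398.1]
eef_rot: [3.134, 0.001, 1.403]
wrist_force: [-0.8, -0.7, -0.4]
finger_gap: 18.8
finger_force: 0.0
clock: 24.48
eef_pos: [494.5, -341.4, 393.3]
eef_rot: [-3.141, 0.0, 0.541]
wrist_force: [0.2, 0.7, -0.3]
finger_gap: 18.9
finger_force: 0.0
R 0.77 cen [ 539. -330.] fit [ 501.728 -332.92    -9.447] rms 2.73
R 0.66 cen [490. -47.] fit [493.676 -17.939   1.438] rms 1.4
H 0.65 cen [503. 139.] fit [492.344  97.018  -1.8  ] rms 2.37
B 0.76 cen [ 399. -512.] fit [ 392.016 -536.845    2.518] rms 4.5
B 0.62 cen [492.  57.] fit [4.92654e+02 3.74460e+01 2.70000e-02] rms 1.57
t 24.68 eef [ 495.2 -338.4  393.9] rot [ 3.142 -0.     0.554] F [0.9 0.3 0.5] gap 18.6 ff 0.0
R 0.86 cen [488. -47.] fit [496.537 -16.297   1.403] rms 4.12
R 0.8 cen [ 528. -322.] fit [ 501.137 -323.31    -3.104] rms 4.18
H 0.84 cen [500. 143.] fit [493.562 101.683  -1.802] rms 4.19
H 0.31 cen [511.  20.] fit [485.206 -24.798  -2.522] rms 3.78
B 0.72 cen [487.  62.] fit [4.8951e+02 4.1776e+01 9.0000e-03] rms 4.47
t 24.88 eef [ 495.3 -338.3  393.9] rot [ 3.141 -0.     0.553] F [-0.5 -0.5 -0.1] gap 19.1 ff 0.0
```

View pics/f6.png

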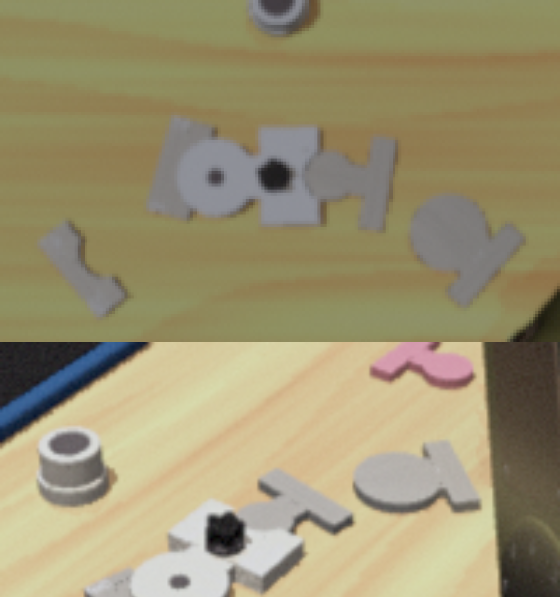

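Both leaves are in place: R at (493.7,-17.9) against the hollow at (494.2,-18.5), and H at (492.3,97.0) against the boss at (491,97.4). The other two leaves and the hub have not moved. I'll take one close wrist check before handing in.

```bash
python3 -m creep '{"slide":[[-0.6,5,0],[-0.6,5,0],[-0.6,5,0],[-0.6,5,0],[-0.6,5,0],[-0.6,5,0],[-0.6,5,0],[-0.6,3,0]],"turn":[0,0,0,0,0,0,0,0],"claw":[0.2,0.2,0.2,0.2,0.2,0.2,0.2,0.2]}'
python3 -m creep '{"slide":[[0,0,0]],"turn":[0],"claw":[0.2]}'
python3 - <<'E'
from m import *
look("RHB",{"R":(496,-18,1.4),"B":(494,39,.025),"H":(494,99,-1.83)},"pics/w7.png")
im=cv2.imread("pics/w7.png");cv2.imwrite("pics/w7b.png",cv2.resize(im[60:400,100:560],(800,591),interpolation=3))
E
```

```text
clock: 25.88
eef_pos: [446.5, 43.3, 394.0]
eef_rot: [3.141, -0.001, 0.553]
wrist_force: [-0.0, -0.3, 0.9]
finger_gap: 18.8
finger_force: 0.0
clock: 26.0
eef_pos: [446.6, 42.8, 394.0]
eef_rot: [3.141, -0.001, 0.554]
wrist_force: [0.3, 0.8, -0.2]
finger_gap: 18.8
finger_force: 0.0
R 0.83 cen [ 316. -286.] fit [ 359.912 -275.063   13.233] rms 4.12
R 0.74 cen [ 492. -302.] fit [ 506.008 -320.704    7.822] rms 2.97
R 0.59 cen [493. -44.] fit [496.269 -15.196   1.421] rms 1.81
H 0.59 cen [504. 139.] fit [492.439  98.574  -1.838] rms 0.66
B 0.95 cen [495.  59.] fit [4.94658e+02 3.92750e+01 3.00000e-02] rms 0.8
t 26.2 eef [447.2  40.5 393.7] rot [ 3.141 -0.     0.549] F [-0.2 -0.2  0.2] gap 18.7 ff 0.0
```

View pics/w7b.png

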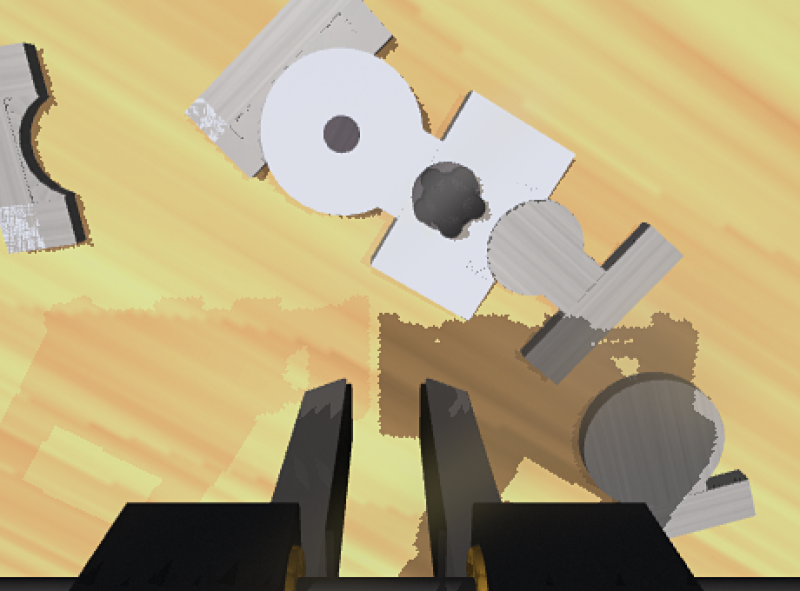

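The crop shows the hollow leaf seated round the boss at px (300,90) and the round nose seated in the hollow at (535,245), with no visible gaps. The fitted centres agree to within about 1.5 mm. Handing in.

```bash
python3 -c "
from cell import manip
print(manip.sign_off())"
```

```text
the job is handed in; nothing more can be done
None
```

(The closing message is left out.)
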